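# Find the heavy side of a closed flywheel by its crank and hold it down

### The arm

A 6-joint arm with a two-finger parallel gripper is mounted at the origin on the work surface. World frame = base frame: x ahead of the robot, y to its left, z up, the work surface at z = 0. Lengths are in m, angles in rad, forces in N, time in s.
With the tool pointing down it reaches from about 0.25 to 0.725 m from the base axis. Payload 4 kg.
Tool frame: the origin (TCP) lies on the front face of the gripper's body, between the roots of the fingers; the fingertips stand 73 mm ahead of it and the grasp point (between the pads) lies 54 mm ahead of it; z points along the fingers, y is the direction in which the jaws open and shut (so a half turn about z gives the same grasp; the last joint's range is limited). The gripper opens to 85 mm and grips with 20 to 120 N. Pads are 22 mm wide; open, the fingers measure 114 mm over their backs; the gripper's body (76 mm by 85 mm) begins 54 mm behind the grasp point. The pads swing forward as they close: fully open they stand 13 mm farther back than shut.
Start: joints at [1.165, 0.241, 0.005, 1.335, 0, 1.571], TCP at [0.197, 0.459, 0.304] pointing down, gripper open.
Joint ranges: [-2.72, 2.72], [-1.05, 1.87], [-1.09, 1.28], [-1.99, 2.15], [-1.42, 1.44], [-3.14, 3.14]. Speed limits (rad/s): [2.79, 2.79, 3.14, 3.14, 3.14, 3.14].

### API

Orientations are given as a unit quaternion [x, y, z, w].
In Python, from workcell import sensors, camera, order gives the robot as it stands. The module is installed in compiled form; this text tells all that it offers.
- The arm moves only by the shell command python3 -m inch 'ROWS'. ROWS is JSON, one flat list of numbers, 5 for each row, row after row: the opening, from -1 (shut) to 1 (fully open), then the shift along the tool's x, y, z in mm, then the turn about the tool's z in units of 6 degrees (1.0 is 6 degrees). A call has 1 to 8 rows; each row is the pose to reach, as a shift and turn from the pose commanded when the call began, along the tool's axes at that moment; what a row does not reach only later rows make up. A row lasts 1/10 s, in which the tool goes at most 50 mm and 8.59 degrees, less where a joint would pass 70% of its speed; a pose out of reach is approached as far as the arm can. A call with a gripper value outside its range is refused whole. The fingers move at their own pace and stop on an object; the grip force is fixed at half the most. Time passes only in rows, so rows that repeat a pose let the fingers close. It gives the time, the measured TCP pose, the force and the opening at its end, in the units of the state.
- sensors.get_obs(): the state, without advancing time (a new reading comes with each control period).
- camera(name): name is "side" or "top" or "wrist"; returns a dict with "pixels" (420x560x3 uint8, red, green, blue), "intrinsics" (3x3 intrinsics, pixels), "k1" (the pictures are not rectified: a ray, as slopes to the right and down, at radius r is drawn at 1 + k1 r^2 times it, then the intrinsics apply), "extrinsics" (4x4, takes a point from camera to world coordinates). Camera axes: x right, y down, z forward; pixel columns grow to the right and rows downward; lengths in m; the calibration is good to about 2 mm. A picture is of the moment at which its call begins. There is no depth.
- order.job_done(): hands the job in, once; it reports no verdict.
The state is a dict: "clock": time; "joint_pos": joint angles; "joint_vel": joint speeds; "tau": joint torques, N m; "eef_pos": TCP position; "tool_rot": TCP orientation; "ft_force": force on the tool from outside, world axes, zero at the start; "ft_torque": the same for the moment, N m; "grip_width": finger opening in m.
Only numpy, scipy, OpenCV 4.12 (cv2) and the standard library are available. Lean on these libraries where they do the work, as an engineer would, in place of code of your own. Each camera call takes 0.05 s, during which the arm holds its last target.

### The job

The blue flywheel of this bag-squeezer drive has a steel counterweight clamped somewhere inside its closed drum, and nothing outside shows where. Take the crank handle, turn the wheel right round and feel which side is heavy, then bring the heavy side straight down and finish still gripping the handle there, at rest, so that the push rod can be coupled. Leave the other things on the bench where they are.

Things in the scene. Friction and masses are not known exactly. Their poses are not given: they have to be found in the camera images.
- drive: Fixed drive: aluminium base plate (290 x 180 x 12 mm, x from -90 to +200), two white bearing pedestals, a level shaft with a closed blue drum (170 mm across, 46 thick) between them, gearmotor at the far end. Origin: on the table under the drum's centre; x along the shaft from crank to motor, z up. The crank end (-x) faces the robot. Shaft line 175 mm above the table.
- axis (a point): Point in free air on the shaft's line, 150 mm in front (-x) of the drum's centre, 175 mm above the table. The middle of the handle always lies 65 mm from here, square to the shaft. Axes as the drive's.
- drum (a point): Centre of the blue drum, on the shaft. A hidden counterweight makes one side heavy, at any angle to the crank: 0.2 to 0.3 N m when that side is level with the shaft (3 to 4.5 N at the handle). The crank with its handle is balanced by the round steel weight opposite. At the start the heavy side is not near the bottom. Axes turn with the drum.
- handle: Black round crank handle, 22 mm in diameter, 96 long, level, parallel to the shaft, pointing to the robot; origin at its middle, x along it. A sleeve spinning freely on its pin, so the grip need not turn with the crank. Its far end is 6 mm from the flat crank web; the space before the web is free all round (handle's middle 110 to 240 mm above the table): a gripper pointing down can follow it.
- flywheel (a joint): Turn of flywheel and crank, rad: 0 = handle straight above the shaft, growing clockwise as seen from the robot (handle's middle at y = -65 mm sin, z = 65 mm cos from point axis). Turns endlessly both ways. The gearmotor drags by a steady 0.32 N m (5 N at the handle) against either direction, so the wheel stays where it is left: stiffer while the heavy side is lifted, easier while it comes down.
- pushrod: Blue printed push rod with a big eye and a small eye, 190 mm long, 16 mm thick, lying loose on the table beside the drive; origin under its middle. To be left alone.
- screwdriver: Screwdriver with a red handle, 190 mm long, lying loose on the table; origin under its middle. To be left alone.
- screw_tray: Small open tray with screws, 110 x 80 x 24 mm, loose on the table; origin under its middle. To be left alone.

How it is judged:
By the outcome, as a careful person would: the job done as asked, in the order asked, and still so for the second after the job is handed in, while the arm keeps its last pose, push and grip.
It also fails if it takes over 58 s, if anything falls off the work surface, if the arm or the gripper's body presses on something with over 40 N, if the wrist force passes 120 N, or if a joint passes its speed limit or range.

## Working session

There is one attempt and no reset: what is moved stays moved. The work goes in short steps, Python scripts to look and compute and a shell command to move; the robot and the scene stay as the last step left them, time stands still between calls to the robot, and variables do not carry over. Pictures are saved under pics/ and viewed, and the job is handed in when it is done.

```bash
mkdir -p pics; ls
python3 - <<'E'
from workcell import sensors,camera
import cv2
print(sensors.get_obs())
for n in ["side","top","wrist"]:
    c=camera(n); cv2.imwrite(f"pics/{n}0.png",c["pixels"][:,:,::-1]); print(n,c["intrinsics"],c["k1"],c["extrinsics"])
E
```

```text
pics
{'clock': 0.0, 'joint_pos': array([1.16500665e+00, 2.41424702e-01, 3.73136890e-03, 1.33517853e+00,
       1.53573226e-05, 1.57082237e+00]), 'joint_vel': array([-4.12753604e-04,  9.35520457e-05,  1.93658017e-03, -5.93095814e-04,
       -4.84082570e-04,  1.37399458e-03]), 'tau': array([-9.21040300e-04, -3.72317648e+01,  2.52410066e+01,  1.69096986e-02,
        8.56879069e-05,  1.85183256e-05]), 'eef_pos': array([0.19718355, 0.45896533, 0.30300966]), 'tool_rot': array([ 2.01518286e-01,  9.79484203e-01, -1.01493556e-03, -2.16623901e-04]), 'ft_force': array([-0.00691407, -0.47753281,  0.17688361]), 'ft_torque': array([ 0.02538966,  0.016533  , -0.00720291]), 'grip_width': 0.08567922139467506}
side [[429.11787542   0.         277.65453439]
 [  0.         429.11787542 210.61484154]
 [  0.           0.           1.        ]] -0.05373280759090339 [[ 0.68751958 -0.38426574  0.61616286  0.02585677]
 [-0.72607624 -0.37709934  0.57498642 -0.48277692]
 [ 0.01140702 -0.84269563 -0.5382694   0.69819036]
 [ 0.          0.          0.          1.        ]]
top [[462.94952981   0.         277.6002401 ]
 [  0.         462.94952981 206.669474  ]
 [  0.           0.           1.        ]] -0.0882799341425193 [[ 0.00261298 -0.99961808  0.02751106  0.60038805]
 [-0.99971042 -0.00326937 -0.02384107  0.11331133]
 [ 0.02392191 -0.0274408  -0.99933715  1.14044327]
 [ 0.          0.          0.          1.        ]]
wrist [[346.13533295   0.         276.73493707]
 [  0.         346.13533295 206.44950641]
 [  0.           0.           1.        ]] -0.0033768534118851583 [[ 0.39454553  0.86865206  0.29962881  0.12013231]
 [ 0.91887501 -0.37241338 -0.1302958   0.49246707]
 [-0.00159594  0.32672905 -0.9451167   0.37294353]
 [ 0.          0.          0.          1.        ]]
```

View pics/side0.png

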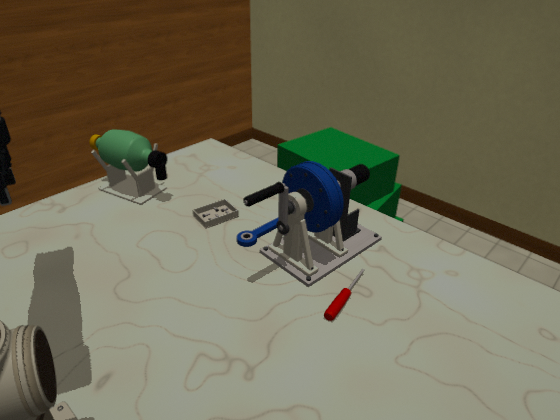

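View pics/top0.png

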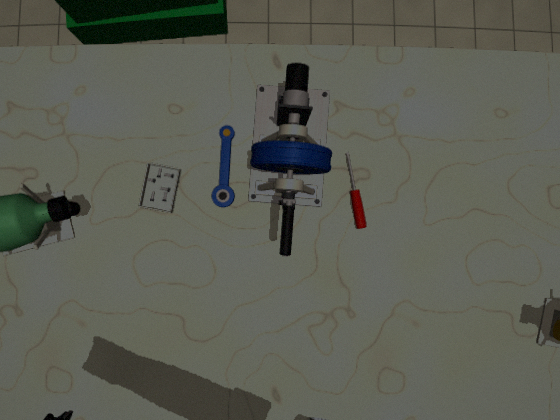

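View pics/wrist0.png

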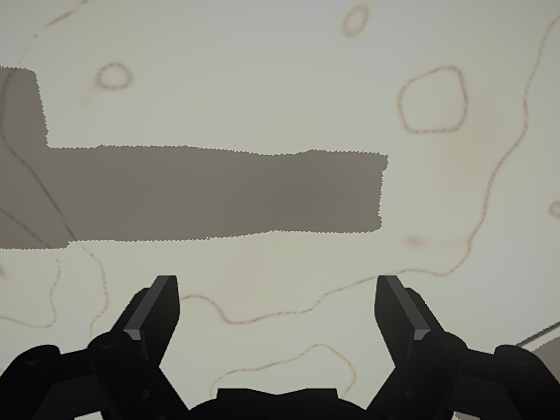

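The side view shows the black handle from about (247,201) to (285,188). In the top view it runs from (286,255) to (289,203), and the base plate lies between (250,85) and (325,205). I'll crop and enlarge to get accurate pixels.

Run:
```python
import cv2
a=cv2.imread("pics/side0.png")[150:290,220:400]; cv2.imwrite("pics/side0z.png",cv2.convertScaleAbs(cv2.resize(a,None,fx=4,fy=4,interpolation=cv2.INTER_CUBIC),alpha=1.8))
a=cv2.imread("pics/top0.png")[50:270,200:380]; cv2.imwrite("pics/top0z.png",cv2.convertScaleAbs(cv2.resize(a,None,fx=2.7,fy=2.7,interpolation=cv2.INTER_CUBIC),alpha=2))
```

```text
(no output)
```

View pics/side0z.png

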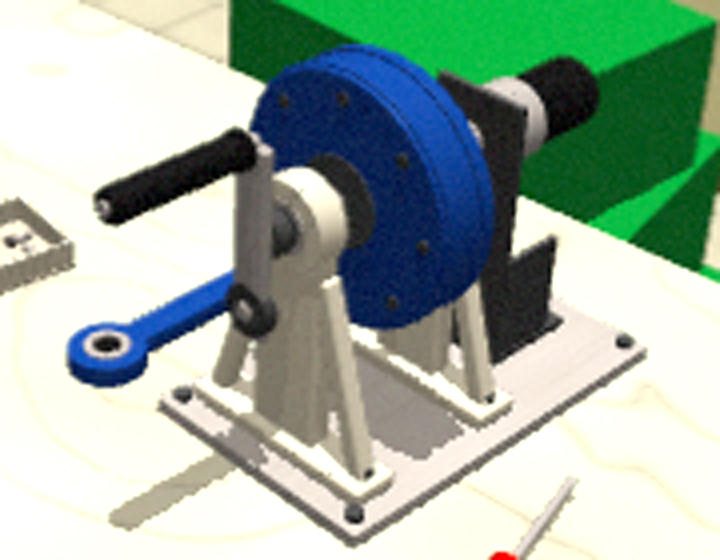

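View pics/top0z.png

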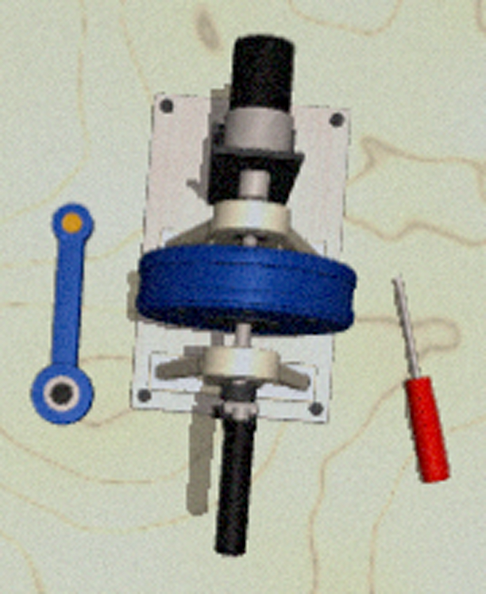

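```bash
cat > h.py <<'E'
import numpy as np,cv2
from workcell import sensors,camera
def ray(c,px):
    K=c["intrinsics"];k=c["k1"]
    d=np.array([(px[0]-K[0,2])/K[0,0],(px[1]-K[1,2])/K[1,1]])
    u=cv2.undistortPoints(np.array([[px]],float),K,np.array([k,0,0,0,0.])).ravel()
    E=c["extrinsics"];v=E[:3,:3]@np.array([u[0],u[1],1.]);return E[:3,3],v/np.linalg.norm(v)
def plane(c,px,z):
    o,v=ray(c,px);return o+v*(z-o[2])/v[2]
def tri(c1,p1,c2,p2):
    o1,v1=ray(c1,p1);o2,v2=ray(c2,p2)
    s=np.linalg.lstsq(np.c_[v1,-v2],o2-o1,rcond=None)[0]
    a=o1+s[0]*v1;b=o2+s[1]*v2;return (a+b)/2,np.linalg.norm(a-b)
def proj(c,P):
    E=c["extrinsics"];q=E[:3,:3].T@(np.array(P)-E[:3,3])
    return cv2.projectPoints(q.reshape(1,3),np.zeros(3),np.zeros(3),c["intrinsics"],np.array([c["k1"],0,0,0,0.]))[0].ravel()
E
python3 - <<'E'
from h import *
t=camera("top");s=camera("side")
z=lambda x,y:(x/2.7+200-.3,y/2.7+50-.3)
P=[plane(t,z(*p),.012) for p in [(155,93),(352,106),(328,422),(133,408)]]
P=np.array(P);print(P.round(4))
print("sizes",np.linalg.norm(P[0]-P[3]),np.linalg.norm(P[1]-P[2]),np.linalg.norm(P[0]-P[1]),np.linalg.norm(P[2]-P[3]))
ax=(P[0]+P[1]-P[2]-P[3])[:2];ax/=np.linalg.norm(ax);yw=np.arctan2(ax[1],ax[0])
cen=P.mean(0)[:2];o=cen-ax*.055   # plate centre x=+55
print("yaw",yw,"origin",o)
# side
zs=lambda x,y:(x/4+220-.4,y/4+150-.4)
S=np.array([plane(s,zs(*p),.012) for p in [(160,402),(355,540),(645,350)]]);print(S.round(4))
A=tri(s,zs(105,208),t,z(229,551));B=tri(s,zs(246,149),t,z(239,415));print(A,B,np.linalg.norm(A[0]-B[0]))
Rm=np.c_[ax,[-ax[1],ax[0]]]
for q in(A[0],B[0]): print("drive frame",Rm.T@(q[:2]-o),q[2])
print("axis",o-.15*ax)
np.savez("d.npz",o=o,yaw=yw)
for a in range(0,360,15):
    r=np.radians(a);l=np.array([-.15,-.065*np.sin(r)]);w=Rm@l+o
    l2=Rm@np.array([-.198,l[1]])+o;l3=Rm@np.array([-.102,l[1]])+o;zz=.175+.065*np.cos(r)
    if a<90 or a>300: print(a,w,zz,proj(s,[*l2,zz]),proj(s,[*l3,zz]),proj(t,[*l2,zz]),proj(t,[*l3,zz]))
print(sensors.get_obs()["clock"])
E
```

```text
[[ 0.9341  0.1378  0.012 ]
 [ 0.924  -0.043   0.012 ]
 [ 0.6334 -0.0203  0.012 ]
 [ 0.6455  0.1563  0.012 ]]
sizes 0.2891622003099987 0.2913948519959016 0.18113286220549676 0.17692664064994268
yaw -0.07102089775221967 origin [0.72938737 0.0615978 ]
[[ 0.6402  0.1528  0.012 ]
 [ 0.6277 -0.0228  0.012 ]
 [ 0.9112 -0.0433  0.012 ]]
(array([0.53274597, 0.07874357, 0.23779434]), np.float64(0.002002405345814978)) (array([0.63116095, 0.07156852, 0.23597626]), np.float64(0.0016742764912489087)) 0.0986929320378073
drive frame [-0.19736236  0.00314863] 0.23779434167358007
drive frame [-0.09868633  0.00297532] 0.235976259171248
axis [0.57976551 0.07224199]
0 [0.57976551 0.07224199] 0.24 [247.03289586 201.38812344] [281.3276683  186.21820172] [285.79834189 254.67954684] [289.4054115 205.441516 ]
15 [0.57857171 0.05546116] 0.23778517870878943 [252.29552972 205.55539233] [286.62106555 189.98708496] [294.35139426 255.20838214] [297.92914256 206.11521303]
30 [0.57745927 0.03982392] 0.2312916512459885 [257.33314332 211.37598299] [291.58959612 195.35403786] [302.10066087 255.51915752] [305.6342479  20
[... 259 characters left out ...]
] [312.93168729 255.4325093 ] [316.349393   207.99343319]
75 [0.57531019 0.00961508] 0.19182323793166384 [267.29796825 233.88630375] [300.86242281 216.56463816] [315.31339861 255.06143813] [318.66889533 208.41488998]
315 [0.58302702 0.11808806] 0.22096194077712555 [233.72664476 200.61174487] [267.40014616 186.0855137 ] [262.29229271 252.28030966] [265.87908618 204.01203318]
330 [0.58207175 0.10466006] 0.2312916512459885 [237.4180564  198.90460691] [271.37110832 184.26691155] [269.09394784 253.1511404 ] [272.70565986 204.3466702 ]
345 [0.5809593  0.08902281] 0.23778517870878943 [241.95196891 199.14051401] [276.11859533 184.28623736] [277.14175126 253.97404889] [280.76049839 204.83553309]
0.25
```

The measured handle end points agree with the geometry given: about 98 mm apart, and about 237 mm above the table. The flywheel angle is about -2°. Next I'll rise and align the jaws with the drive.

```bash
python3 -m inch '[1,0,0,-30,-1, 1,0,0,-60,-2, 1,0,0,-80,-3.2, 1,0,0,-80,-3.2]'
python3 - <<'E'
from h import *
from scipy.spatial.transform import Rotation as R
o=sensors.get_obs();M=R.from_quat(o["tool_rot"]).as_matrix();print(M.round(4),o["eef_pos"],o["ft_force"])
print(M.T@(np.array([.580,.0745,.38])-o["eef_pos"]), np.degrees(np.arctan2(M[1,1],M[0,1])))
E
```

```text
clock: 0.65
eef_pos: [0.1978, 0.4604, 0.387]
tool_rot: [0.035, 0.999, 0.003, 0.001]
ft_force: [-0.2, 0.7, -0.3]
grip_width: 0.0851
[[-0.9975  0.0702  0.0024]
 [ 0.0702  0.9975  0.0057]
 [-0.002   0.0058 -1.    ]] [0.1977903  0.46038358 0.38696788] [-0.2143497   0.72950903 -0.33306137]
[-0.4083349  -0.35814658  0.00570734] 85.97614873644804
```

```bash
python3 -m inch '[1,-35,-31,0,0, 1,-70,-61,0,0, 1,-105,-92,0,0, 1,-140,-123,0,0, 1,-175,-153,0,0, 1,-210,-184,0,0, 1,-245,-215,0,0, 1,-280,-246,0,0]'
python3 -m inch '[1,-35,-31,0,0, 1,-70,-61,0,0, 1,-105,-92,0,0, 1,-128,-112,0,0, 1,-128,-112,0,0]'
python3 - <<'E'
from h import *
from scipy.spatial.transform import Rotation as R
o=sensors.get_obs();M=R.from_quat(o["tool_rot"]).as_matrix();print(o["eef_pos"],o["ft_force"])
print(M.T@(np.array([.580,.0745,.292])-o["eef_pos"]), np.degrees(np.arctan2(M[1,1],M[0,1])),M[:,2])
c=camera("wrist");cv2.imwrite("pics/wrist1.png",c["pixels"][:,:,::-1])
c=camera("top");cv2.imwrite("pics/top1.png",c["pixels"][:,:,::-1])
E
```

```text
clock: 1.45
eef_pos: [0.46, 0.1925, 0.3826]
tool_rot: [0.037, 0.999, -0.0, -0.001]
ft_force: [0.6, 0.8, 0.6]
grip_width: 0.0855
clock: 1.95
eef_pos: [0.581, 0.0702, 0.3809]
tool_rot: [0.039, 0.999, -0.001, -0.001]
ft_force: [-0.9, 0.7, -0.7]
grip_width: 0.0854
[0.58101341 0.0701733  0.38092291] [-0.91522979  0.69024738 -0.73807255]
[0.00108867 0.00437145 0.08891983] 85.53282498637618 [-0.00301996 -0.00130747 -0.99999459]
```

View pics/wrist1.png

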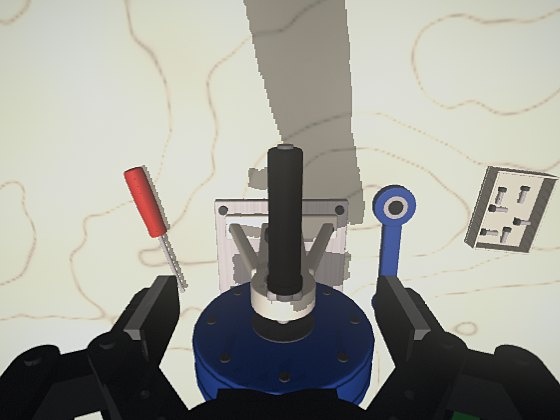

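The wrist view shows the handle between the fingers, from (285,148) near end to (285,297) at the web, with the push rod, screwdriver and tray well clear. I'll check its position from this picture.

Run:
```python
from h import *
c=camera("wrist")
for p in[(285,148),(285,297)]: print(plane(c,p,.239),plane(c,p,.248))
print(sensors.get_obs()["eef_pos"])
```

```text
[0.53063334 0.08170421 0.239     ] [0.52914692 0.08159588 0.248     ]
[0.63687549 0.07472665 0.239     ] [0.63090402 0.07491288 0.248     ]
[0.57847984 0.07367704 0.38268206]
```

```bash
python3 -m inch '[1,2,3,30,0, 1,2,3,60,0, 1,2,3,90,0, 1,2,3,90,0, 0,2,3,90,0, -1,2,3,90,0, -1,2,3,90,0, -1,2,3,90,0]'
python3 -m inch '[-1,0,0,0,0, -1,0,0,0,0,-1,0,0,0,0]'
python3 - <<'E'
from h import *
print(sensors.get_obs())
for n in("side","wrist"):
  c=camera(n);cv2.imwrite(f"pics/{n}2.png",c["pixels"][:,:,::-1])
E
```

```text
clock: 2.9
eef_pos: [0.5779, 0.0768, 0.2955]
tool_rot: [0.035, 0.999, 0.0, 0.001]
ft_force: [0.2, 0.4, -0.5]
grip_width: 0.0281
clock: 3.2
eef_pos: [0.5778, 0.0762, 0.2953]
tool_rot: [0.036, 0.999, -0.0, 0.001]
ft_force: [-1.5, -1.6, 5.0]
grip_width: 0.0201
{'clock': 3.2, 'joint_pos': array([ 1.31417609e-01,  4.08685234e-01,  2.19465783e-01,  1.37912129e+00,
       -6.67525687e-04,  2.02643132e-01]), 'joint_vel': array([ 0.00050533, -0.00031463,  0.00065284, -0.00122496,  0.00079487,
       -0.00026397]), 'tau': array([ 1.01593852e+00, -4.20493913e+01,  2.36971414e+01, -3.74201378e-01,
        4.95417360e-01, -7.30025175e-03]), 'eef_pos': array([0.57776901, 0.0762137 , 0.29531276]), 'tool_rot': array([ 3.56056150e-02,  9.99365109e-01, -1.24991206e-04,  1.26619455e-03]), 'ft_force': array([-1.51985557, -1.58814921,  4.97550149]), 'ft_torque': array([-0.34826006,  0.1345581 ,  0.02404476]), 'grip_width': 0.02012934542611348}
```

View pics/side2.png

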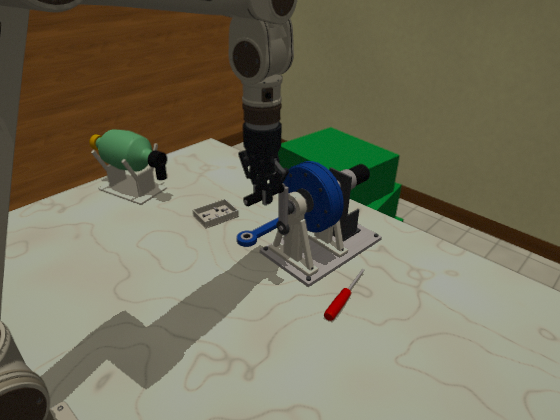

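View pics/wrist2.png

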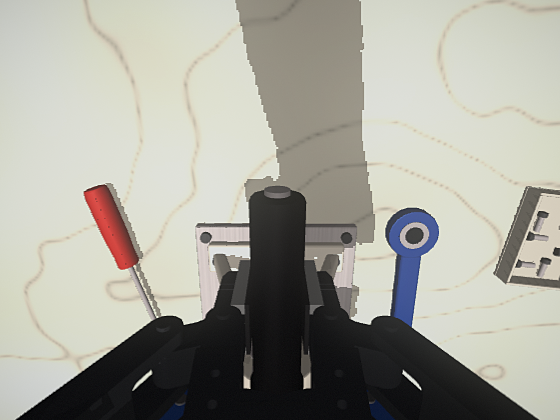

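The pads are on the handle and the width reads 20 mm. I'll work out the circle increments: two rows (10°) per call, with a reading at the end of each call while the wheel is still moving.

```bash
cat > log.py <<'E'
import sys,json
from workcell import sensors
o=sensors.get_obs();d={k:(v.tolist() if hasattr(v,"tolist") else v) for k,v in o.items()}
d["tag"]=sys.argv[1]
open("log.jsonl","a").write(json.dumps(d)+"\n")
print(sys.argv[1],round(d["clock"],2),[round(x,1) for x in d["ft_force"]],[round(x,4) for x in d["eef_pos"]])
E
cat > tab.py <<'E'
import numpy as np,sys
a0,a1,st,n=map(float,sys.argv[1:5]);n=int(n)
r=65
a=np.arange(a0,a1+np.sign(st)*1e-6,st)
p=np.c_[-r*np.sin(np.radians(a)),-r*np.cos(np.radians(a))]
p=np.round(p-p[0],1)
for i in range(0,len(a)-1,n):
    print("%.0f"%a[min(i+n,len(a)-1)],"[%s]"%", ".join("-1,0,%g,%g,0"%tuple(np.round(p[j]-p[i],1)) for j in range(i+1,min(i+n,len(a)-1)+1)))
E
python3 log.py 999; python3 tab.py -3 357 5 2
```

```text
999 3.3 [-0.4, -1.7, 6.2] [0.5778, 0.0762, 0.2953]
7 [-1,0,-5.7,-0,0, -1,0,-11.3,0.4,0]
17 [-1,0,-5.6,0.9,0, -1,0,-11.1,2.4,0]
27 [-1,0,-5.4,1.8,0, -1,0,-10.5,4.2,0]
37 [-1,0,-4.9,2.8,0, -1,0,-9.6,6,0]
47 [-1,0,-4.4,3.6,0, -1,0,-8.4,7.6,0]
57 [-1,0,-3.7,4.3,0, -1,0,-7,8.9,0]
67 [-1,0,-2.9,4.9,0, -1,0,-5.3,10,0]
77 [-1,0,-2,5.3,0, -1,0,-3.5,10.8,0]
87 [-1,0,-1.1,5.6,0, -1,0,-1.6,11.2,0]
97 [-1,0,-0.1,5.7,0, -1,0,0.4,11.3,0]
107 [-1,0,0.9,5.6,0, -1,0,2.3,11.1,0]
117 [-1,0,1.9,5.4,0, -1,0,4.3,10.5,0]
127 [-1,0,2.8,5,0, -1,0,6,9.6,0]
137 [-1,0,3.6,4.4,0, -1,0,7.6,8.4,0]
147 [-1,0,4.3,3.7,0, -1,0,8.9,7,0]
157 [-1,0,4.9,2.9,0, -1,0,10,5.3,0]
167 [-1,0,5.3,2,0, -1,0,10.8,3.5,0]
177 [-1,0,5.6,1.1,0, -1,0,11.2,1.6,0]
187 [-1,0,5.7,0.1,0, -1,0,11.3,-0.4,0]
197 [-1,0,5.6,-0.9,0, -1,0,11.1,-2.3,0]
207 [-1,0,5.3,-1.9,0, -1,0,10.5,-4.3,0]
217 [-1,0,4.9,-2.8,0, -1,0,9.6,-6,0]
227 [-1,0,4.4,-3.6,0, -1,0,8.4,-7.6,0]
237 [-1,0,3.7,-4.3,0, -1,0,7,-8.9,0]
247 [-1,0,2.9,-4.9,0, -1,0,5.3,-10,0]
257 [-1,0,2,-5.3,0, -1,0,3.5,-10.8,0]
267 [-1,0,1.1,-5.5,0, -1,0,1.6,-11.2,0]
277 [-1,0,0.1,-5.7,0, -1,0,-0.4,-11.3,0]
287 [-1,0,-0.9,-5.6,0, -1,0,-2.3,-11.1,0]
297 [-1,0,-1.9,-5.3,0, -1,0,-4.3,-10.5,0]
307 [-1,0,-2.8,-4.9,0, -1,0,-6,-9.6,0]
317 [-1,0,-3.6,-4.4,0, -1,0,-7.6,-8.4,0]
327 [-1,0,-4.3,-3.7,0, -1,0,-8.9,-7,0]
337 [-1,0,-4.9,-2.9,0, -1,0,-10,-5.3,0]
347 [-1,0,-5.3,-2,0, -1,0,-10.8,-3.5,0]
357 [-1,0,-5.6,-1.1,0, -1,0,-11.2,-1.6,0]
```

```bash
m(){ :; }
python3 -m inch '[-1,0,-5.7,0,0, -1,0,-11.3,0.4,0]' >/dev/null; python3 log.py 7
python3 -m inch '[-1,0,-5.6,0.9,0, -1,0,-11.1,2.4,0]' >/dev/null; python3 log.py 17
python3 -m inch '[-1,0,-5.4,1.8,0, -1,0,-10.5,4.2,0]' >/dev/null; python3 log.py 27
python3 -m inch '[-1,0,-4.9,2.8,0, -1,0,-9.6,6,0]' >/dev/null; python3 log.py 37
python3 -m inch '[-1,0,-4.4,3.6,0, -1,0,-8.4,7.6,0]' >/dev/null; python3 log.py 47
python3 -m inch '[-1,0,-3.7,4.3,0, -1,0,-7,8.9,0]' >/dev/null; python3 log.py 57
```

```text
7 3.5 [0.6, 5.7, 4.8] [0.5771, 0.0674, 0.295]
17 3.7 [0.3, 3.2, 4.2] [0.5762, 0.0551, 0.2922]
27 3.9 [2.2, 2.3, 2.5] [0.5754, 0.0436, 0.2871]
37 4.1 [3.1, 3.0, 0.4] [0.5747, 0.0338, 0.2804]
47 4.3 [4.8, 3.7, -0.4] [0.5741, 0.0257, 0.2725]
57 4.5 [5.1, 6.0, -0.9] [0.5736, 0.0192, 0.2634]
```

```bash
python3 -m inch '[-1,0,-2.9,4.9,0, -1,0,-5.3,10,0]' >/dev/null; python3 log.py 67
python3 -m inch '[-1,0,-2,5.3,0, -1,0,-3.5,10.8,0]' >/dev/null; python3 log.py 77
python3 -m inch '[-1,0,-1.1,5.6,0, -1,0,-1.6,11.2,0]' >/dev/null; python3 log.py 87
python3 -m inch '[-1,0,-0.1,5.7,0, -1,0,0.4,11.3,0]' >/dev/null; python3 log.py 97
python3 -m inch '[-1,0,0.9,5.6,0, -1,0,2.3,11.1,0]' >/dev/null; python3 log.py 107
python3 -m inch '[-1,0,1.9,5.4,0, -1,0,4.3,10.5,0]' >/dev/null; python3 log.py 117
python3 -m inch '[-1,0,2.8,5,0, -1,0,6,9.6,0]' >/dev/null; python3 log.py 127
python3 -m inch '[-1,0,3.6,4.4,0, -1,0,7.6,8.4,0]' >/dev/null; python3 log.py 137
```

```text
67 4.7 [4.4, 7.3, -1.0] [0.5733, 0.0143, 0.2534]
77 4.9 [5.2, 7.7, 1.1] [0.573, 0.0112, 0.2427]
87 5.1 [3.8, 8.7, 0.4] [0.5729, 0.01, 0.2317]
97 5.3 [3.7, 9.6, 3.0] [0.573, 0.0107, 0.2207]
107 5.5 [3.3, 9.4, 5.0] [0.5732, 0.0132, 0.21]
117 5.7 [1.7, 9.3, 7.1] [0.5735, 0.0175, 0.1999]
127 5.9 [1.0, 9.2, 9.6] [0.574, 0.0234, 0.1908]
137 6.1 [0.1, 7.2, 10.6] [0.5745, 0.0306, 0.1828]
```

```bash
python3 -m inch '[-1,0,4.3,3.7,0, -1,0,8.9,7,0]' >/dev/null; python3 log.py 147
python3 -m inch '[-1,0,4.9,2.9,0, -1,0,10,5.3,0]' >/dev/null; python3 log.py 157
python3 -m inch '[-1,0,5.3,2,0, -1,0,10.8,3.5,0]' >/dev/null; python3 log.py 167
python3 -m inch '[-1,0,5.6,1.1,0, -1,0,11.2,1.6,0]' >/dev/null; python3 log.py 177
python3 -m inch '[-1,0,5.7,0.1,0, -1,0,11.3,-0.4,0]' >/dev/null; python3 log.py 187
python3 -m inch '[-1,0,5.6,-0.9,0, -1,0,11.1,-2.3,0]' >/dev/null; python3 log.py 197
python3 -m inch '[-1,0,5.3,-1.9,0, -1,0,10.5,-4.3,0]' >/dev/null; python3 log.py 207
python3 -m inch '[-1,0,4.9,-2.8,0, -1,0,9.6,-6,0]' >/dev/null; python3 log.py 217
python3 -m inch '[-1,0,4.4,-3.6,0, -1,0,8.4,-7.6,0]' >/dev/null; python3 log.py 227
python3 -m inch '[-1,0,3.7,-4.3,0, -1,0,7,-8.9,0]' >/dev/null; python3 log.py 237
```

```text
147 6.3 [-0.4, 5.5, 12.3] [0.5751, 0.039, 0.1762]
157 6.5 [-1.5, 3.2, 12.7] [0.5758, 0.0483, 0.1711]
167 6.7 [-1.3, -0.3, 13.4] [0.5765, 0.0581, 0.1676]
177 6.9 [-0.2, -3.5, 11.2] [0.5772, 0.0684, 0.1656]
187 7.1 [2.0, -5.3, 5.8] [0.578, 0.0787, 0.1654]
197 7.3 [2.4, -5.3, 2.2] [0.5788, 0.0892, 0.1669]
207 7.5 [5.7, -5.4, -3.6] [0.5796, 0.0996, 0.17]
217 7.7 [7.1, -3.3, -7.6] [0.5803, 0.1095, 0.1751]
227 7.9 [8.2, -1.1, -9.9] [0.581, 0.1186, 0.1821]
237 8.1 [8.8, 1.6, -11.5] [0.5816, 0.1264, 0.1906]
```

```bash
python3 -m inch '[-1,0,2.9,-4.9,0, -1,0,5.3,-10,0]' >/dev/null; python3 log.py 247
python3 -m inch '[-1,0,2,-5.3,0, -1,0,3.5,-10.8,0]' >/dev/null; python3 log.py 257
python3 -m inch '[-1,0,1.1,-5.5,0, -1,0,1.6,-11.2,0]' >/dev/null; python3 log.py 267
python3 -m inch '[-1,0,0.1,-5.7,0, -1,0,-0.4,-11.3,0]' >/dev/null; python3 log.py 277
python3 -m inch '[-1,0,-0.9,-5.6,0, -1,0,-2.3,-11.1,0]' >/dev/null; python3 log.py 287
python3 -m inch '[-1,0,-1.9,-5.3,0, -1,0,-4.3,-10.5,0]' >/dev/null; python3 log.py 297
python3 -m inch '[-1,0,-2.8,-4.9,0, -1,0,-6,-9.6,0]' >/dev/null; python3 log.py 307
python3 -m inch '[-1,0,-3.6,-4.4,0, -1,0,-7.6,-8.4,0]' >/dev/null; python3 log.py 317
python3 -m inch '[-1,0,-4.3,-3.7,0, -1,0,-8.9,-7,0]' >/dev/null; python3 log.py 327
python3 -m inch '[-1,0,-4.9,-2.9,0, -1,0,-10,-5.3,0]' >/dev/null; python3 log.py 337
python3 -m inch '[-1,0,-5.3,-2,0, -1,0,-10.8,-3.5,0]' >/dev/null; python3 log.py 347
python3 -m inch '[-1,0,-5.6,-1.1,0, -1,0,-11.2,-1.6,0]' >/dev/null; python3 log.py 357
python3 -m inch '[-1,0,-5.7,0,0, -1,0,-11.3,0.4,0]' >/dev/null; python3 log.py 367
python3 -m inch '[-1,0,-5.6,0.9,0, -1,0,-11.1,2.4,0]' >/dev/null; python3 log.py 377
```

```text
247 8.3 [9.4, 4.7, -12.5] [0.5821, 0.1326, 0.2005]
257 8.5 [9.6, 7.4, -12.4] [0.5824, 0.137, 0.2114]
267 8.7 [8.1, 8.3, -10.4] [0.5826, 0.1393, 0.2229]
277 8.9 [7.6, 10.4, -7.5] [0.5826, 0.1395, 0.2346]
287 9.1 [6.8, 11.5, -6.8] [0.5824, 0.1376, 0.2461]
297 9.3 [6.8, 11.9, -5.0] [0.5821, 0.1338, 0.2572]
307 9.5 [4.1, 12.4, -2.4] [0.5817, 0.128, 0.2673]
317 9.7 [4.4, 12.7, -0.2] [0.5811, 0.1204, 0.2764]
327 9.9 [3.5, 11.1, 3.0] [0.5804, 0.1114, 0.2839]
337 10.1 [2.3, 10.8, 4.9] [0.5796, 0.1011, 0.2897]
347 10.3 [2.1, 8.6, 6.4] [0.5788, 0.0897, 0.2936]
357 10.5 [1.2, 6.8, 6.8] [0.5779, 0.0778, 0.2953]
367 10.7 [2.5, 4.4, 5.1] [0.577, 0.0657, 0.2947]
377 10.9 [2.7, 3.8, 4.5] [0.5761, 0.0541, 0.2919]
```

```bash
cat > fit.py <<'E'
import json,numpy as np,sys
from scipy.optimize import least_squares
L=[json.loads(l) for l in open("log.jsonl")][1:]
yaw=-.0710
P=np.array([l["eef_pos"] for l in L]);F=np.array([l["ft_force"] for l in L]);tag=np.array([float(l["tag"]) for l in L])
dr=np.array([1. if l["tag"][-1]!='r' else -1 for l in L]) if 0 else np.sign(np.gradient(tag))
ey=np.array([-np.sin(yaw),np.cos(yaw)])
y=P[:,:2]@ey;z=P[:,2]
s=least_squares(lambda q:np.hypot(y-q[0],z-q[1])-q[2],[.07,.23,.065])
print("circle",s.x,"rms",np.sqrt(np.mean(s.fun**2)))
th=np.arctan2(-(y-s.x[0]),z-s.x[1])
fy=F[:,:2]@ey;fz=F[:,2]
# force on handle=-F ; tangent for growing th: (-cos, -sin) in (y,z)
Ft=-(fy*-np.cos(th)+fz*-np.sin(th)); Fr=-(fy*-np.sin(th)+fz*np.cos(th))
def rep(m,name):
    A=np.c_[dr[m],np.cos(th[m]),np.sin(th[m])]
    if abs(dr[m].sum())<m.sum(): A=np.c_[A]
    c,*_=np.linalg.lstsq(A,Ft[m],rcond=None);r=Ft[m]-A@c;sg=r.std()
    # handle force Ft = f + W sin(th+phi): weight at angle th+phi (0=top) pulls +th by W sin => holding needs -W sin
    a,b=-c[1],-c[2]   # a=W sin phi, b=W cos phi
    phi=np.arctan2(a,b)
    print(name,"fric",c[0],"W",np.hypot(a,b),"phi",np.degrees(phi),"theta* (heavy down)",np.degrees(np.pi-phi)%360,"sd",sg,"err deg~",np.degrees(sg/np.hypot(a,b)/np.sqrt(m.sum()/2)))
if __name__=="__main__":
    for i in range(len(L)): print(tag[i],round(np.degrees(th[i])%360,1),Ft[i].round(1),Fr[i].round(1),end=" | ")
    print()
    rep(np.ones(len(L),bool)&(np.arange(len(L))>1),"all")
    for d in(1,-1):
        m=(dr==d)&(np.arange(len(L))>1)
        if m.sum()>5: rep(m,d)
E
python3 fit.py
```

```text
circle [0.1156732  0.23025502 0.06501369] rms 7.45735525823185e-05
7.0 6.6 6.2 -4.1 | 17.0 17.8 4.3 -3.1 | 27.0 28.9 3.4 -1.0 | 37.0 39.4 2.8 1.7 | 47.0 49.4 2.3 3.3 | 57.0 59.3 2.5 5.9 | 67.0 69.1 1.7 7.5 | 77.0 79.0 2.6 7.7 | 87.0 88.7 0.6 8.9 | 97.0 98.4 1.5 10.2 | 107.0 108.1 1.8 10.7 | 117.0 117.8 1.9 11.7 | 127.0 127.4 2.0 13.1 | 137.0 136.9 2.0 12.7 | 147.0 146.4 2.2 13.3 | 157.0 155.7 2.4 12.8 | 167.0 165.0 3.8 12.9 | 177.0 174.2 4.6 10.7 | 187.0 183.4 4.8 6.1 | 197.0 192.8 4.5 3.2 | 207.0 202.3 6.0 -1.4 | 217.0 212.2 6.4 -4.9 | 227.0 222.3 7.0 -7.0 | 237.0 232.5 7.8 -8.8 | 247.0 242.8 8.7 -10.4 | 257.0 253.2 9.5 -11.4 | 267.0 263.5 9.3 -10.0 | 277.0 273.8 8.2 -10.4 | 287.0 284.2 9.6 -9.9 | 297.0 294.5 9.7 -9.2 | 307.0 304.9 9.2 -9.0 | 317.0 315.3 9.3 -9.0 | 327.0 325.7 7.6 -8.9 | 337.0 336.2 8.0 -8.9 | 347.0 346.8 7.0 -8.2 | 357.0 357.5 6.5 -7.1 | 367.0 8.1 5.2 -4.4 | 377.0 18.7 5.2 -2.9 | 
all fric 5.3027611021524965 W 4.029499142222664 phi -11.749447821343699 theta* (heavy down) 191.7494478213437 sd 0.49116962681154375 err deg~ 1.6461401780146871
1 fric 5.3027611021524965 W 4.029499142222664 phi -11.749447821343699 theta* (heavy down) 191.7494478213437 sd 0.49116962681154375 err deg~ 1.6461401780146871
```

The circle fits with an rms of 0.07 mm. The first estimate puts the heavy side down at about 191.7°, with W = 4.0 N and drag = 5.3 N, in line with the figures given. The radial forces show my commanded centre a few mm toward -y and low. I'll shift it by (+2, -2) mm and turn back the other way as an independent check.

```bash
python3 tab.py 377 12 -5 3
```

```text
362 [-1,0,5.5,-1.4,0, -1,0,11.1,-2.4,0, -1,0,16.7,-2.8,0]
347 [-1,0,5.7,0,0, -1,0,11.4,0.6,0, -1,0,16.9,1.6,0]
332 [-1,0,5.5,1.5,0, -1,0,10.8,3.5,0, -1,0,15.9,6,0]
317 [-1,0,4.9,2.8,0, -1,0,9.5,6.1,0, -1,0,13.8,9.8,0]
302 [-1,0,4,4.1,0, -1,0,7.6,8.4,0, -1,0,10.8,13.1,0]
287 [-1,0,2.8,5,0, -1,0,5.2,10.1,0, -1,0,7.1,15.5,0]
272 [-1,0,1.4,5.4,0, -1,0,2.3,11,0, -1,0,2.8,16.7,0]
257 [-1,0,-0.1,5.7,0, -1,0,-0.6,11.3,0, -1,0,-1.7,16.9,0]
242 [-1,0,-1.5,5.4,0, -1,0,-3.5,10.8,0, -1,0,-5.9,15.9,0]
227 [-1,0,-2.9,4.9,0, -1,0,-6.2,9.5,0, -1,0,-9.9,13.8,0]
212 [-1,0,-4,4,0, -1,0,-8.4,7.6,0, -1,0,-13.1,10.8,0]
197 [-1,0,-4.9,2.8,0, -1,0,-10,5.1,0, -1,0,-15.4,7,0]
182 [-1,0,-5.5,1.4,0, -1,0,-11.1,2.4,0, -1,0,-16.7,2.8,0]
167 [-1,0,-5.7,0,0, -1,0,-11.3,-0.6,0, -1,0,-16.9,-1.6,0]
152 [-1,0,-5.5,-1.5,0, -1,0,-10.8,-3.5,0, -1,0,-15.9,-5.9,0]
137 [-1,0,-4.9,-2.9,0, -1,0,-9.5,-6.2,0, -1,0,-13.8,-9.9,0]
122 [-1,0,-4,-4,0, -1,0,-7.6,-8.4,0, -1,0,-10.8,-13.1,0]
107 [-1,0,-2.8,-4.9,0, -1,0,-5.2,-10.1,0, -1,0,-7.1,-15.4,0]
92 [-1,0,-1.4,-5.5,0, -1,0,-2.3,-11.1,0, -1,0,-2.8,-16.8,0]
77 [-1,0,0.1,-5.6,0, -1,0,0.6,-11.3,0, -1,0,1.7,-16.9,0]
62 [-1,0,1.5,-5.4,0, -1,0,3.5,-10.7,0, -1,0,5.9,-15.9,0]
47 [-1,0,2.9,-4.8,0, -1,0,6.2,-9.5,0, -1,0,9.9,-13.8,0]
32 [-1,0,4,-3.9,0, -1,0,8.4,-7.6,0, -1,0,13.1,-10.8,0]
17 [-1,0,4.9,-2.8,0, -1,0,10.1,-5.1,0, -1,0,15.4,-7,0]
12 [-1,0,5.5,-1.4,0]
```

```bash
python3 -m inch '[-1,0,6.2,-2,0, -1,0,12.4,-3.7,0, -1,0,18.7,-4.8,0]' >/dev/null; python3 log.py 362
python3 -m inch '[-1,0,5.7,0,0, -1,0,11.4,0.6,0, -1,0,16.9,1.6,0]' >/dev/null; python3 log.py 347
python3 -m inch '[-1,0,5.5,1.5,0, -1,0,10.8,3.5,0, -1,0,15.9,6,0]' >/dev/null; python3 log.py 332
python3 -m inch '[-1,0,4.9,2.8,0, -1,0,9.5,6.1,0, -1,0,13.8,9.8,0]' >/dev/null; python3 log.py 317
python3 -m inch '[-1,0,4,4.1,0, -1,0,7.6,8.4,0, -1,0,10.8,13.1,0]' >/dev/null; python3 log.py 302
python3 -m inch '[-1,0,2.8,5,0, -1,0,5.2,10.1,0, -1,0,7.1,15.5,0]' >/dev/null; python3 log.py 287
python3 -m inch '[-1,0,1.4,5.4,0, -1,0,2.3,11,0, -1,0,2.8,16.7,0]' >/dev/null; python3 log.py 272
python3 -m inch '[-1,0,-0.1,5.7,0, -1,0,-0.6,11.3,0, -1,0,-1.7,16.9,0]' >/dev/null; python3 log.py 257
```

```text
362 11.2 [4.3, -5.6, -0.6] [0.5774, 0.0701, 0.2952]
347 11.5 [2.5, -3.7, 2.6] [0.5787, 0.0879, 0.2942]
332 11.8 [3.8, -1.7, 1.5] [0.58, 0.1054, 0.288]
317 12.1 [4.4, -1.1, 1.1] [0.581, 0.1194, 0.2781]
302 12.4 [5.6, -2.3, 1.0] [0.5818, 0.1302, 0.2649]
287 12.7 [4.9, -1.6, 1.3] [0.5823, 0.1373, 0.2494]
272 13.0 [5.5, -1.8, 0.4] [0.5825, 0.1401, 0.2327]
257 13.3 [4.3, -0.6, 1.9] [0.5824, 0.1385, 0.216]
```

Radial forces are much lower now. I'll carry on round.

```bash
python3 -m inch '[-1,0,-1.5,5.4,0, -1,0,-3.5,10.8,0, -1,0,-5.9,15.9,0]' >/dev/null; python3 log.py 242
python3 -m inch '[-1,0,-2.9,4.9,0, -1,0,-6.2,9.5,0, -1,0,-9.9,13.8,0]' >/dev/null; python3 log.py 227
python3 -m inch '[-1,0,-4,4,0, -1,0,-8.4,7.6,0, -1,0,-13.1,10.8,0]' >/dev/null; python3 log.py 212
python3 -m inch '[-1,0,-4.9,2.8,0, -1,0,-10,5.1,0, -1,0,-15.4,7,0]' >/dev/null; python3 log.py 197
python3 -m inch '[-1,0,-5.5,1.4,0, -1,0,-11.1,2.4,0, -1,0,-16.7,2.8,0]' >/dev/null; python3 log.py 182
python3 -m inch '[-1,0,-5.7,0,0, -1,0,-11.3,-0.6,0, -1,0,-16.9,-1.6,0]' >/dev/null; python3 log.py 167
python3 -m inch '[-1,0,-5.5,-1.5,0, -1,0,-10.8,-3.5,0, -1,0,-15.9,-5.9,0]' >/dev/null; python3 log.py 152
python3 -m inch '[-1,0,-4.9,-2.9,0, -1,0,-9.5,-6.2,0, -1,0,-13.8,-9.9,0]' >/dev/null; python3 log.py 137
python3 -m inch '[-1,0,-4,-4,0, -1,0,-7.6,-8.4,0, -1,0,-10.8,-13.1,0]' >/dev/null; python3 log.py 122
python3 -m inch '[-1,0,-2.8,-4.9,0, -1,0,-5.2,-10.1,0, -1,0,-7.1,-15.4,0]' >/dev/null; python3 log.py 107
python3 -m inch '[-1,0,-1.4,-5.5,0, -1,0,-2.3,-11.1,0, -1,0,-2.8,-16.8,0]' >/dev/null; python3 log.py 92
python3 -m inch '[-1,0,0.1,-5.6,0, -1,0,0.6,-11.3,0, -1,0,1.7,-16.9,0]' >/dev/null; python3 log.py 77
python3 -m inch '[-1,0,1.5,-5.4,0, -1,0,3.5,-10.7,0, -1,0,5.9,-15.9,0]' >/dev/null; python3 log.py 62
python3 -m inch '[-1,0,2.9,-4.8,0, -1,0,6.2,-9.5,0, -1,0,9.9,-13.8,0]' >/dev/null; python3 log.py 47
python3 -m inch '[-1,0,4,-3.9,0, -1,0,8.4,-7.6,0, -1,0,13.1,-10.8,0]' >/dev/null; python3 log.py 32
python3 -m inch '[-1,0,4.9,-2.8,0, -1,0,10.1,-5.1,0, -1,0,15.4,-7,0]' >/dev/null; python3 log.py 17
python3 fit.py
```

```text
242 13.6 [5.3, -1.5, 2.9] [0.582, 0.1327, 0.2003]
227 13.9 [5.2, 0.8, 3.6] [0.5813, 0.1231, 0.1866]
212 14.2 [5.8, 1.2, 2.2] [0.5803, 0.1104, 0.1759]
197 14.5 [5.4, 3.9, 1.8] [0.5792, 0.0956, 0.1688]
182 14.8 [6.4, 4.4, -0.9] [0.5781, 0.0793, 0.1656]
167 15.1 [7.9, 5.5, -3.0] [0.5768, 0.0626, 0.1667]
152 15.4 [8.2, 4.4, -5.6] [0.5756, 0.0465, 0.1721]
137 15.7 [7.6, 3.4, -7.6] [0.5746, 0.0323, 0.1816]
122 16.0 [8.4, 2.9, -8.8] [0.5738, 0.0212, 0.1945]
107 16.3 [8.8, 1.0, -9.3] [0.5732, 0.0138, 0.2097]
92 16.6 [8.6, -0.1, -8.7] [0.573, 0.0106, 0.2264]
77 16.9 [9.2, -2.0, -8.4] [0.5731, 0.0117, 0.2433]
62 17.2 [8.4, -3.2, -8.0] [0.5735, 0.0172, 0.2592]
47 17.5 [7.5, -6.2, -6.8] [0.5742, 0.0266, 0.2732]
32 17.8 [6.7, -6.4, -4.4] [0.5751, 0.0394, 0.2844]
17 18.1 [6.6, -6.3, -1.4] [0.5762, 0.0546, 0.292]
circle [0.11583433 0.23031708 0.06500606] rms 0.00016396895220906365
7.0 6.8 6.2 -4.1 | 17.0 17.9 4.3 -3.0 | 27.0 29.0 3.4 -1.0 | 37.0 39.6 2.8 1.7 | 47.0 49.5 2.3 3.3 | 57.0 59.4 2.5 5.9 | 67.0 69.2 1.7 7.5 | 77.0 79.0 2.6 7.7 | 87.0 88.8 0.6 8.9 | 97.0 98.5 1.5 10.2 | 107.0 108.1 1.8 10.
[... 945 characters left out ...]
8 | 152.0 153.8 -6.9 -2.9 | 137.0 138.7 -7.9 -3.1 | 122.0 123.6 -9.2 -2.0 | 107.0 108.5 -9.4 -1.4 | 92.0 93.5 -8.7 0.0 | 77.0 78.5 -8.5 0.4 | 62.0 63.5 -8.3 1.3 | 47.0 48.5 -8.8 0.3 | 32.0 33.5 -7.3 0.5 | 17.0 18.4 -5.9 -0.5 | 
all fric 5.056974021618836 W 3.9782581531231145 phi -14.307385457163198 theta* (heavy down) 194.3073854571632 sd 1.468519915015789 err deg~ 3.861436381093552
1 fric 5.296739141253658 W 4.029430783895053 phi -11.387965789963863 theta* (heavy down) 191.38796578996386 sd 0.4924151400241749 err deg~ 1.6737527575484108
-1 fric 4.718098312501563 W 3.943725166758921 phi -18.330488403417434 theta* (heavy down) 198.33048840341743 sd 2.181671559842087 err deg~ 8.965001245725212
```

```bash
sed -i 's/^dr=.*/dr=np.where(np.arange(len(L))<38,1.,-1.)/' fit.py
sed -i 's/&(np.arange(len(L))>1)/\&~np.isin(np.arange(len(L)),[0,38])/' fit.py; python3 fit.py | tail -3; python3 tab.py 17 -73 -5 3 | head -3
python3 - <<'E'
from h import *
print(sensors.get_obs()["clock"],sensors.get_obs()["grip_width"])
E
```

```text
all fric 5.227044179522148 W 4.026135789839218 phi -9.631474097320366 theta* (heavy down) 189.63147409732036 sd 0.5209613197138661 err deg~ 1.3535648435229808
1 fric 5.29590905643629 W 4.029189246191117 phi -11.36449507579783 theta* (heavy down) 191.36449507579783 sd 0.49150053207814115 err deg~ 1.624961569638617
-1 fric 5.125260338280047 W 4.032453169358523 phi -6.775283757123312 theta* (heavy down) 186.7752837571233 sd 0.5355275279559211 err deg~ 2.243810519507775
2 [-1,0,5.5,-1.4,0, -1,0,11.1,-2.4,0, -1,0,16.7,-2.8,0]
-13 [-1,0,5.7,0,0, -1,0,11.4,0.6,0, -1,0,16.9,1.6,0]
-28 [-1,0,5.5,1.5,0, -1,0,10.8,3.5,0, -1,0,15.9,6,0]
18.1 0.019984825331070866
```

Both directions agree, at 191.4° ± 1.6 and 186.8° ± 2.2. Combined, the heavy side is down at about 189.5°. I'll continue the same way to there (command -170°), still logging.

```bash
python3 tab.py 17 -168 -5 3
```

```text
2 [-1,0,5.5,-1.4,0, -1,0,11.1,-2.4,0, -1,0,16.7,-2.8,0]
-13 [-1,0,5.7,0,0, -1,0,11.4,0.6,0, -1,0,16.9,1.6,0]
-28 [-1,0,5.5,1.5,0, -1,0,10.8,3.5,0, -1,0,15.9,6,0]
-43 [-1,0,4.9,2.8,0, -1,0,9.5,6.1,0, -1,0,13.8,9.8,0]
-58 [-1,0,4,4.1,0, -1,0,7.6,8.4,0, -1,0,10.8,13.1,0]
-73 [-1,0,2.8,5,0, -1,0,5.2,10.1,0, -1,0,7.1,15.5,0]
-88 [-1,0,1.4,5.4,0, -1,0,2.3,11,0, -1,0,2.8,16.7,0]
-103 [-1,0,-0.1,5.7,0, -1,0,-0.6,11.3,0, -1,0,-1.7,16.9,0]
-118 [-1,0,-1.5,5.4,0, -1,0,-3.5,10.8,0, -1,0,-5.9,15.9,0]
-133 [-1,0,-2.9,4.9,0, -1,0,-6.2,9.5,0, -1,0,-9.9,13.8,0]
-148 [-1,0,-4,4,0, -1,0,-8.4,7.6,0, -1,0,-13.1,10.8,0]
-163 [-1,0,-4.9,2.8,0, -1,0,-10,5.1,0, -1,0,-15.4,7,0]
-168 [-1,0,-5.5,1.4,0]
```

```bash
python3 -m inch '[-1,0,5.5,-1.4,0, -1,0,11.1,-2.4,0, -1,0,16.7,-2.8,0]' >/dev/null; python3 log.py 2
python3 -m inch '[-1,0,5.7,0,0, -1,0,11.4,0.6,0, -1,0,16.9,1.6,0]' >/dev/null; python3 log.py -13
python3 -m inch '[-1,0,5.5,1.5,0, -1,0,10.8,3.5,0, -1,0,15.9,6,0]' >/dev/null; python3 log.py -28
python3 -m inch '[-1,0,4.9,2.8,0, -1,0,9.5,6.1,0, -1,0,13.8,9.8,0]' >/dev/null; python3 log.py -43
python3 -m inch '[-1,0,4,4.1,0, -1,0,7.6,8.4,0, -1,0,10.8,13.1,0]' >/dev/null; python3 log.py -58
python3 -m inch '[-1,0,2.8,5,0, -1,0,5.2,10.1,0, -1,0,7.1,15.5,0]' >/dev/null; python3 log.py -73
python3 -m inch '[-1,0,1.4,5.4,0, -1,0,2.3,11,0, -1,0,2.8,16.7,0]' >/dev/null; python3 log.py -88
python3 -m inch '[-1,0,-0.1,5.7,0, -1,0,-0.6,11.3,0, -1,0,-1.7,16.9,0]' >/dev/null; python3 log.py -103
python3 -m inch '[-1,0,-1.5,5.4,0, -1,0,-3.5,10.8,0, -1,0,-5.9,15.9,0]' >/dev/null; python3 log.py -118
python3 -m inch '[-1,0,-2.9,4.9,0, -1,0,-6.2,9.5,0, -1,0,-9.9,13.8,0]' >/dev/null; python3 log.py -133
python3 -m inch '[-1,0,-4,4,0, -1,0,-8.4,7.6,0, -1,0,-13.1,10.8,0]' >/dev/null; python3 log.py -148
python3 -m inch '[-1,0,-4.9,2.8,0, -1,0,-10,5.1,0, -1,0,-15.4,7,0]' >/dev/null; python3 log.py -163
python3 fit.py | tail -4
```

```text
2 18.4 [5.8, -4.9, 0.9] [0.5775, 0.0716, 0.2953]
-13 18.7 [6.3, -3.6, 1.2] [0.5787, 0.0889, 0.294]
-28 19.0 [6.3, -2.2, 2.3] [0.5799, 0.1052, 0.2881]
-43 19.3 [5.2, -2.1, 2.6] [0.581, 0.1192, 0.2782]
-58 19.6 [6.2, -1.0, 0.8] [0.5818, 0.1301, 0.265]
-73 19.9 [6.9, -1.3, 1.7] [0.5823, 0.1373, 0.2495]
-88 20.2 [5.6, -0.3, 1.0] [0.5825, 0.14, 0.2328]
-103 20.5 [5.3, -0.1, 1.9] [0.5824, 0.1384, 0.216]
-118 20.8 [5.4, -0.8, 2.4] [0.582, 0.1326, 0.2002]
-133 21.1 [5.9, 0.6, 2.7] [0.5812, 0.123, 0.1866]
-148 21.4 [4.9, 2.6, 2.9] [0.5803, 0.1104, 0.1759]
-163 21.7 [5.8, 4.3, 0.8] [0.5793, 0.0956, 0.1688]
7.0 6.8 6.2 -4.1 | 17.0 18.0 4.3 -3.0 | 27.0 29.1 3.4 -1.0 | 37.0 39.6 2.8 1.7 | 47.0 49.5 2.3 3.3 | 57.0 59.4 2.5 5.9 | 67.0 69.3 1.7 7.5 | 77.0 79.1 2.6 7.7 | 87.0 88.8 0.6 8.9 | 97.0 98.5 1.5 10.2 | 107.0 108.1 1.8 10.7 | 117.0 117.8 1.9 11.7 | 127.0 127.3 2.1 13.1 | 137.0 136.9 2.0 12.7 | 147.0 146.3 2.3 13.3 | 157.0 155.6 2.4 12.8 | 167.0 164.9 3.8 12.9 | 177.0 174.1 4.7 10.7 | 187.0 183.2 4.8 6.1 | 197.0 192.6 4.5 3.2 | 207.0 202.2 6.0 -1.4 | 217.0 212.0 6.4 -5.0 | 227.0 222.1 7.0 -7.0
[... 954 characters left out ...]
-2.6 -1.2 | -43.0 317.3 -3.0 -0.8 | -58.0 302.1 -1.0 0.1 | -73.0 287.1 -1.9 0.3 | -88.0 272.2 -1.0 -0.1 | -103.0 257.3 -1.9 0.1 | -118.0 242.5 -2.0 1.5 | -133.0 227.7 -2.7 1.0 | -148.0 213.1 -4.1 0.8 | -163.0 198.5 -4.7 -0.7 | 
all fric 5.235982231234576 W 4.001792441333585 phi -10.00453118661876 theta* (heavy down) 190.00453118661875 sd 0.5116382237557844 err deg~ 1.2208991882400688
1 fric 5.296179213905672 W 4.02869739961526 phi -11.371082151381298 theta* (heavy down) 191.3710821513813 sd 0.49115016547882656 err deg~ 1.6240014575586916
-1 fric 5.164169532921078 W 3.948948748422973 phi -8.495498553654551 theta* (heavy down) 188.49549855365456 sd 0.5210857517847984 err deg~ 1.807304413161272
```

Run:
```python
import io,contextlib,numpy as np
with contextlib.redirect_stdout(io.StringIO()):
    from fit import *
T=np.array([l["tau"] for l in L])[:,0];V=np.array([l["joint_vel"] for l in L])[:,0]
x=P[:,0]*F[:,1]-P[:,1]*F[:,0]
A=np.c_[x,np.ones(len(x)),np.sign(V)]
c,*_=np.linalg.lstsq(A[:,:2],T,rcond=None);print(c,(T-A[:,:2]@c).std(),"Fy bias",c[1]/c[0]/.58)
c,*_=np.linalg.lstsq(A,T,rcond=None);print(c,(T-A@c).std())
# phi using tau1-derived force in place of fy : Fy=(−tau1 + y Fx)/x
Fy2=(-T+P[:,1]*F[:,0])/P[:,0]
F2=F.copy();F2[:,1]=Fy2
fy2=F2[:,:2]@ey;Ft=-(fy2*-np.cos(th)+fz*-np.sin(th))
import fit;fit.Ft=Ft
for m,n in((np.ones(len(L),bool),"all"),(dr>0,"+"),(dr<0,"-")): fit.rep(m&~np.isin(np.arange(len(L)),[0,38]),n)
```

```text
[-0.92693337 -0.0261183 ] 0.34037983448544956 Fy bias 0.048581219826174166
[-0.95932284  0.00524817 -0.20005625] 0.29274455290392654
all fric 4.9022932071422485 W 3.86570460026696 phi -9.691465543934882 theta* (heavy down) 189.69146554393487 sd 0.506696565026555 err deg~ 1.251672406103008
+ fric 4.922766921555243 W 3.965814505321919 phi -9.963397799423293 theta* (heavy down) 189.9633977994233 sd 0.5745587313117604 err deg~ 1.9299177484186716
- fric 4.858281453240809 W 3.7479930852198744 phi -9.387560167972946 theta* (heavy down) 189.38756016797296 sd 0.40886062158006276 err deg~ 1.4941015339957058
```

The joint-1 torque check, which doesn't rely on the force sensor's zero in y, gives 189.7°. The target is therefore 190°.

```bash
python3 -m inch '[-1,0,-4.8,1.3,0, -1,0,-9.2,2.1,0, -1,0,-9.2,2.1,0, -1,0,-9.2,2.1,0, -1,0,-9.2,2.1,0]' >/dev/null; python3 log.py -171; python3 fit.py | tail -4 | head -1 | tail -c 60
python3 - <<'E'
from h import *
import numpy as np
for i in range(2):
  c=camera("side");o=sensors.get_obs();y=o["eef_pos"][:2]@np.array([np.sin(.071),np.cos(.071)])
  print(np.degrees(np.arctan2(-(y-.11587),o["eef_pos"][2]-.2303))%360,o["ft_force"],o["joint_vel"].round(4),o["grip_width"],o["clock"])
cv2.imwrite("pics/side3.png",c["pixels"][:,:,::-1])
c=camera("top");cv2.imwrite("pics/top3.png",c["pixels"][:,:,::-1])
E
```

```text
-171 22.2 [6.1, 0.7, -0.5] [0.5785, 0.0856, 0.1663]
.1 0.8 | -163.0 198.5 -4.7 -0.7 | -171.0 189.4 -1.1 -0.7 | 
189.39562255327604 [ 5.75507849  0.89365325 -0.27145645] [-0.0002  0.0006 -0.0004  0.0026 -0.0003  0.0004] 0.020234496249638523 22.25
189.4044646046293 [ 5.7504674   1.13917273 -0.38545297] [ 0.0006  0.0001  0.0008  0.001  -0.002   0.0015] 0.019935487505207985 22.3
```

View pics/side3.png

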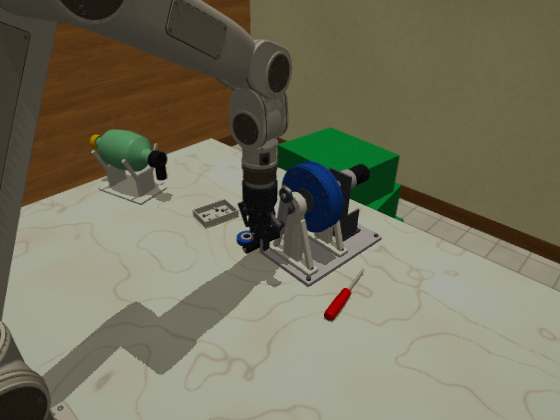

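View pics/top3.png

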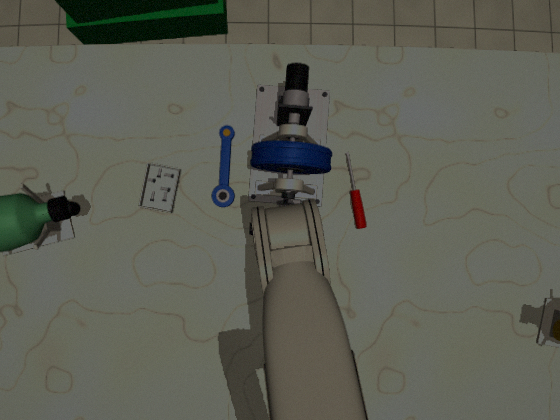

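The wheel is at rest at 189.4° with about 1 N of tangential push, and the handle is still gripped. In the top view the push rod (223,195), tray (160,188) and screwdriver (358,205) are where they were. I'm handing in.

```bash
python3 -c "
from workcell import order,sensors
print(order.job_done()); o=sensors.get_obs(); print(o['clock'],o['eef_pos'],o['grip_width'])"
```

```text
the job is handed in; nothing more can be done
None
the job is handed in; nothing more can be done
```

I gripped the crank handle, turned the wheel once round clockwise and back a turn and a half, and stopped with the heavy side down. That puts the handle at 189.4° in the joint's own angle, just past the bottom. The job is handed in, still gripping, at about 22 s.

- **Where the heavy side is:** the fit puts it straight down at a handle angle of about 190°. The clockwise turn gave 191.4° ± 1.6° and the anticlockwise turning gave 188.5° ± 1.8°. A check using the first joint's torque in place of the sideways force reading gave 189.7°.
- **Sizes felt:** the weight shows as about 4.0 N at the handle (0.26 N m). The drag is about 5.2 N, slightly above the 5 N stated.
- **At the end:** the wheel was at rest with the grip opening at 20 mm. There was about 1 N of push along the handle's path and about 6 N along the shaft.
- **Forces while turning:** the first turn had up to 13 N of radial force because my circle's centre was a few mm off. I corrected it for the way back, and nothing came near the limits.
- **Other things on the bench:** the push rod, tray and screwdriver look unmoved in the last top picture.

I couldn't see the counterweight, so its position rests on the force readings alone. After hand-in I could take no further reading.

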